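Unlatch the cutter chest and hold its lid open

TASK

Open the steel tooling chest so that the mechanic can reach in for a valve-seat cutter: first swing the hasp up off the lid's staple and let it hang down in front of the chest, then lift the lid, which has two knobs on its front edge, to 60 degrees from closed. The lid has no stay and falls shut, so finish while still gripping or supporting it, steady at 60 degrees; do not let it go back onto the cylinder head that stands behind it, and do not disturb the other things on the bench.

Things in the scene. Friction and masses are not known exactly. Their poses are not given: they have to be found in the camera images.
- chest: Fixed grey sheet-steel chest: 180 deep (its x), 280 wide (y), 120 high shut (box 95, lid 25). Origin at the centre of its underside, z up; the front, with hasp and knobs, faces its -x. The lid's hinge line runs along y at x=+90, z=95 mm. Lid shut: flat top at z=120, front face at x=-92 mm. The bench is free for 65 mm in front of that face (y within 120); nothing within 150 mm in front is over 55 high
- lid (a joint): Angle of the lid about its hinge line, rad: 0 shut, 1.047 is 60 degrees open, stop at 2.0. Let go below about 1.35 it falls shut by its own weight (0.55 to 0.92 kg, centre of mass about 90 mm from the hinge line); above that it falls back towards the cylinder head, touching it at 1.8 to 2.0
- hasp (a joint): Angle of the hasp on its pin, rad: 0 folded over the lid, growing as it swings up and outward; past about 0.5 it falls outward by itself and hangs at its stop, 2.85. Pin along chest y at chest x=-97, z=75 mm. L-shaped steel strap, 70 g, 26 wide, 3 thick: leg 54 high from the pin, then a tongue 50 long back over the lid (6 mm above it), its slot round a wire staple, ending in a turned-up tab
- hasp_tab (a point): Centre of the hasp's turned-up finger tab: upright steel plate 26 wide (along chest y), 3 thick, 18 high, at the tongue's end; shut, it lies at chest x=-47.5, y=0, z=137.5 mm, top edge at z=147. The lid's top is bare behind it (towards chest +x)
- knob_a (a point): Centre of the lift knob at the chest's +y end of the lid's front edge: black cylinder 26 in diameter, 24 long, axis along chest x when shut, on a 12 mm long neck (12 diameter). Shut, it lies at chest x=-116, y=+75, z=107.5 mm: 206 mm in front of the lid's hinge line and 12.5 above it. It moves with the lid and does not spin
- knob_b (a point): Centre of the second, like lift knob at chest y=-75 mm; otherwise as knob_a
- head: Loose aluminium cylinder head (9 kg), 360 long (y), 110 deep, 174 high, standing on edge about 45 to 60 mm behind the chest and nearly parallel to it. Origin at the centre of its underside
- piston: Bystander: aluminium piston standing on the bench near the chest's front corner at its -y end, 80 diameter, 54 high, origin at its underside
- screwdriver: Bystander: black-handled screwdriver 210 long lying in front of the chest, under 35 high
- wrench: Bystander: steel wrench 190 long lying on the bench
- spring: Bystander: valve spring with retainer standing on the bench just beyond the chest's -y end, 32 diameter, 44 high
- oil_bottle: Bystander: grey oil bottle, 60 diameter, 160 high
- valve_tray: Bystander: black open tray with valves, 100 x 150 x 35 high, on the bench beyond the cylinder head

How it is judged (in metres and radians):
On the way:
1. the hasp is off the lid and hangs in front of the chest while the lid is still shut (value of joint hasp above 1.7 rad and value of joint lid below 0.07 rad), for 0.2 s.
At the end, for the whole second after the job is handed in: The gripper holds the lid (contact force over 0.3 N) still (under 0.1 rad/s) at 60 degrees open, within 8 degrees either way; nothing else props it (it does not touch the cylinder head), and the hasp hangs in front of the chest (over 1.7 rad) (value of joint lid between 0.907 and 1.187 rad and velocity of joint lid between -0.1 and 0.1 rad/s and contact force between the fingers and lid above 0.3 N and contact force between lid and head below 0.2 N and value of joint hasp above 1.7 rad); the arm keeps its last pose, push and grip.
It fails at once if the lid is forced up while the hasp is still over it (value of joint lid above 0.09 rad and value of joint hasp below 0.6 rad).
It fails at once if the lid goes back onto the cylinder head (contact force between lid and head above 0.5 N).
It fails at once if a bystander is disturbed (moved over 20 mm) (distance of any of head, piston, screwdriver, wrench, spring, oil_bottle, valve_tray from where it was at the start of the episode above 0.02 m).
It also fails if it takes over 51 s, if anything falls off the work surface, if the arm or the gripper's body presses on something with over 40 N, if the wrist force passes 120 N, or if a joint passes its speed limit or range.

ROBOT

A 6-joint arm with a two-finger parallel gripper is mounted at the origin on the work surface. World frame = base frame: x ahead of the robot, y to its left, z up, the work surface at z = 0. Lengths are in m, angles in degrees, forces in N, time in s.
With the tool pointing down it reaches from about 0.25 to 0.725 m from the base axis. Payload 9.7 kg.
Tool frame: the origin (TCP) lies at the very end of the fingers, on their centre line; the grasp point (between the pads) lies 19 mm behind it; x points along the fingers, z is the direction in which the jaws open and shut, and the axes are right-handed (so a half turn about x gives the same grasp; the last joint's range is limited). The gripper opens to 85 mm and grips with 20 to 120 N. Pads are 22 mm wide; open, the fingers measure 114 mm over their backs; the gripper's body (76 mm by 85 mm) begins 54 mm behind the grasp point. The pads swing forward as they close: fully open they stand 13 mm farther back than shut.
Start: joints at [66.864, 4.979, 10.078, 95.1, 0, 90], TCP at [0.216, 0.506, 0.231] pointing down, gripper open.
Joint ranges: [-179.16, 179.16], [-48.56, 103.87], [-65.8, 70.77], [-126.05, 130.52], [-82.76, 87.17], [-180, 180]. Speed limits (degrees/s): [127.2, 127.2, 147.25, 180, 180, 180].

INTERFACE

Orientations are given as [roll, pitch, yaw] about the fixed x, y, z axes, in that order (R = Rz(yaw) Ry(pitch) Rx(roll)).
In Python, from workcell import sensors, vision, job_done gives the robot as it stands.
- The arm moves only by the tool carry_out, never from a script. Its argument "increments" is a list of rows, each a list of 7 numbers: the turn, a rotation vector about the tool's x, y, z in degrees, then the shift along the tool's x, y, z in mm, then the opening in per cent of the stroke, from 0 (shut) to 100 (fully open). A call has 1 to 12 rows; each row shifts and turns the commanded pose from where the row before left it, along the tool's axes as they then stand; what a row does not reach is not made up. A row lasts 1/8 s, in which the tool goes at most 62.5 mm and 10.7 degrees, less where a joint would pass 70% of its speed; a pose out of reach is approached as far as the arm can. A call is refused whole if a number of a shift passes 62.5 or a number of a turn 10.7, either way. A call with a gripper value outside its range is refused whole. The fingers move at their own pace and stop on an object; "squeeze" is the grip in N (left out, the last holds). Time passes only in rows, so rows that do not move let the fingers close. It gives the time, the measured TCP pose, the force and the opening at its end, in the units of the state.
- sensors.get_obs(): the state, without advancing time (a new reading comes with each control period).
- vision.camera(name): name is "scene" or "top"; returns the picture (400x640x3 uint8, red, green, blue); there is no depth.
- vision.calibration(name): a dict with "camera_matrix" (3x3 intrinsics, pixels), "dist" ([k1, k2, p1, p2, k3] as OpenCV has them; the pictures are not rectified), "extrinsics" (4x4, takes a point from world to camera coordinates). Camera axes: x right, y up, looking along -z (the intrinsics and any distortion apply to the point x, -y, -z); pixel columns grow to the right and rows downward; lengths in m; the calibration is good to about 2 mm. A picture is of the moment at which its call begins. calibration takes no time and is no camera call.
- job_done(): hands the job in, once; it reports no verdict.
The state is a dict: "time": time; "q": joint angles; "qd": joint speeds; "joint_efforts": joint torques, N m; "ee_pos": TCP position; "tcp_rot": TCP orientation; "wrist_force": force on the tool from outside, world axes, zero at the start; "torque": the same for the moment, N m; "opening": finger opening in m.
Only numpy, scipy, OpenCV 4.12 (cv2) and the standard library are available. Lean on these libraries where they do the work, as an engineer would, in place of code of your own. Each camera call takes 0.05 s, during which the arm holds its last target.

## Working session

There is one attempt and no reset: what is moved stays moved. The work goes in short steps, Python scripts to look and compute and a tool call to move; the robot and the scene stay as the last step left them, time stands still between calls to the robot, and variables do not carry over. Pictures are saved under pics/ and viewed, and the job is handed in when it is done.

Besides the shell and the picture viewer there is one more tool, called after "Request:" by a JSON object that holds its "op" and its "data", one argument or row to a line. carry_out: Moves the arm, as the interface text tells. Its arguments: {"type":"object","properties":{"increments":{"type":"array"},"squeeze":{"type":"number"}},"required":["increments"]}

```bash
mkdir -p pics; ls; python3 - <<'E'
from workcell import sensors, vision
import cv2
for n in ["scene","top"]:
    im=vision.camera(n); cv2.imwrite(f"pics/{n}0.png",im[:,:,::-1])
    c=vision.calibration(n); print(n,c)
print(sensors.get_obs())
E
```

```text
pics
scene {'camera_matrix': array([[378.31628326,   0.        , 320.15876916],
       [  0.        , 378.31628326, 200.04802018],
       [  0.        ,   0.        ,   1.        ]]), 'dist': array([-0.06472418,  0.        ,  0.        ,  0.        ,  0.        ]), 'extrinsics': array([[-0.04997248,  0.99859074,  0.01786827,  0.01016802],
       [-0.72110909, -0.04845311,  0.69112516,  0.35175698],
       [ 0.69101696,  0.02165226,  0.72251418, -1.5442966 ],
       [ 0.        ,  0.        ,  0.        ,  1.        ]])}
top {'camera_matrix': array([[514.73352398,   0.        , 317.66217901],
       [  0.        , 514.73352398, 196.40123866],
       [  0.        ,   0.        ,   1.        ]]), 'dist': array([0.01310205, 0.        , 0.        , 0.        , 0.        ]), 'extrinsics': array([[ 0.02095157, -0.99976554, -0.00546818,  0.01875223],
       [ 0.9828645 ,  0.01959491,  0.18328504, -0.58000366],
       [-0.18313492, -0.00921459,  0.9830446 , -1.78271803],
       [ 0.        ,  0.        ,  0.        ,  1.        ]])}
{'time': 0.1, 'q': array([ 6.68636465e+01,  5.00762824e+00,  1.00411330e+01,  9.50974409e+01,
       -3.83796286e-04,  8.99987419e+01]), 'qd': array([-0.08325371, -0.06407065,  0.06583049,  0.03489269,  0.01301048,
        0.05867366]), 'joint_efforts': array([ 1.41469704e-04, -5.21562266e+01,  4.65654016e+01,  1.58934260e-02,
       -2.76966853e-05, -3.45791193e-06]), 'ee_pos': array([0.21603846, 0.50560104, 0.23067618]), 'tcp_rot': array([-179.65732693,   89.93606269, -112.79242218]), 'wrist_force': array([-0.12664154,  0.07453248, -0.2021625 ]), 'torque': array([-0.03901455, -0.03298691,  0.01810864]), 'opening': 0.08571430340448773}
```

View pics/scene0.png

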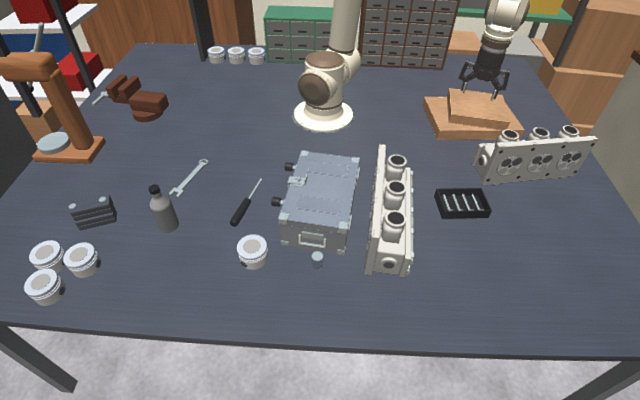

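View pics/top0.png

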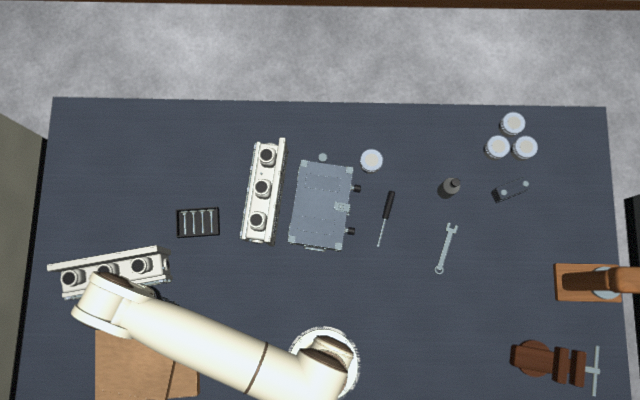

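```bash
cat > h.py <<'E'
import numpy as np, cv2
from workcell import sensors, vision
def cal(n):
    c=vision.calibration(n); return c["camera_matrix"],c["dist"],c["extrinsics"]
def proj(n,P):
    K,d,E=cal(n); P=np.atleast_2d(P).astype(float)
    c=P@E[:3,:3].T+E[:3,3]; c=c*[1,-1,-1]
    return cv2.projectPoints(c,np.zeros(3),np.zeros(3),K,d)[0][:,0]
def ray(n,uv):
    K,d,E=cal(n); u=cv2.undistortPoints(np.array([[uv]],float),K,d)[0,0]
    R=E[:3,:3]; dirn=R.T@np.array([u[0],-u[1],-1]); o=-R.T@E[:3,3]; return o,dirn
def atz(n,uv,z):
    o,v=ray(n,uv); return o+v*(z-o[2])/v[2]
E
python3 - <<'E'
import cv2
a=cv2.imread("pics/scene0.png")[135:275,225:385]; cv2.imwrite("pics/s0c.png",cv2.resize(a,None,fx=4,fy=4,interpolation=cv2.INTER_CUBIC)[:, :])
a=cv2.imread("pics/top0.png")[130:260,235:400]; cv2.imwrite("pics/t0c.png",cv2.resize(a,None,fx=4,fy=4,interpolation=cv2.INTER_CUBIC))
E
```

```text
(no output)
```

View pics/s0c.png

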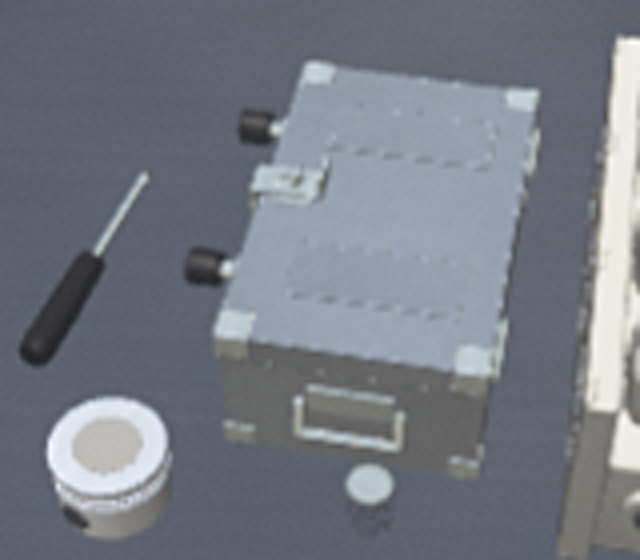

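View pics/t0c.png

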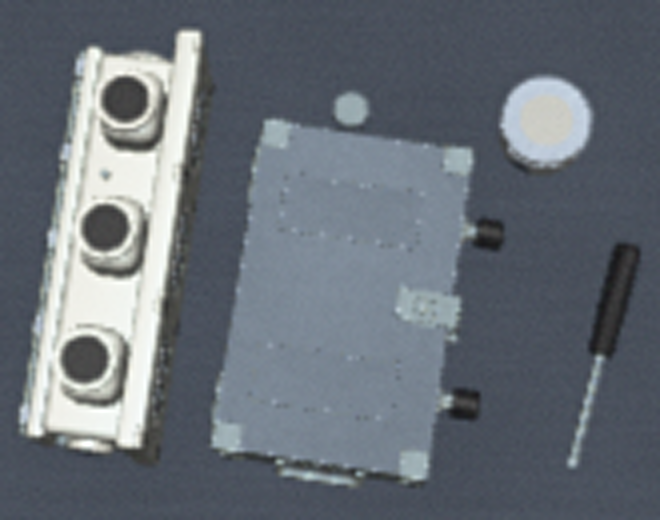

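```bash
cat > fit.py <<'E'
from h import *
from scipy.optimize import least_squares
M=np.array([[-92,140,120],[90,140,120],[90,-140,120],[-92,-140,120],[-116,75,107.5],[-116,-75,107.5]])/1e3
S=(np.array([[308,64],[540,92],[497,352],[217,335],[258,127],[206,266]])+.5)/4-.5+[225,135]
T=(np.array([[428,478],[213,448],[266,120],[472,150],[463,403],[487,234]])+.5)/4-.5+[235,130]
def W(p,M): 
    c,s=np.cos(p[2]),np.sin(p[2]); return M@np.array([[c,-s,0],[s,c,0],[0,0,1]]).T+[p[0],p[1],0]
def f(p,which=3):
    r=[]
    if which&1: r.append(proj("scene",W(p,M))-S)
    if which&2: r.append(proj("top",W(p,M))-T)
    return np.concatenate(r).ravel()
if __name__=="__main__":
  for w in (1,2,3):
    s=least_squares(f,[.45,.05,1.5],kwargs=dict(which=w),loss="soft_l1"); print(w,s.x[:2],np.degrees(s.x[2]),np.round(f(s.x,w).reshape(-1,2),1).tolist())
  p=s.x
  print("tab",W(p,np.array([[-.0475,0,.1375]])),"knob",W(p,M[4:]))
  a=lambda n,uv,z:print(n,atz(n,uv,z))
  a("top",(371.5,160),.054);a("top",(323,157),.044)
  a("top",(235+600/4,130+355/4),.02);a("top",(235+572/4,130+465/4),.01);a("top",(235+625/4,130+245/4),.02)
  for q in [(188,30),(130,445)]: a("top",(235+q[0]/4,130+q[1]/4),.174)
E
python3 fit.py
```

```text
1 [0.54113676 0.02222017] 83.20968245376586 [[-0.5, 0.1], [-0.8, 0.2], [-0.6, 3.7], [0.8, -1.7], [0.1, -0.2], [1.1, 0.0]]
2 [0.5418834  0.02007801] 82.77151548323708 [[-0.3, -1.0], [0.2, -1.4], [-0.4, 1.2], [-0.1, 1.0], [0.4, 0.2], [0.2, -0.1]]
3 [0.54140257 0.02118243] 83.02280271912372 [[-0.6, 0.1], [-1.0, 0.3], [-1.2, 3.8], [0.3, -1.8], [-0.1, -0.2], [0.6, -0.0], [-0.4, -1.0], [0.0, -1.1], [-1.0, 1.4], [-0.6, 1.0], [0.2, 0.2], [-0.1, -0.1]]
tab [[ 0.53563254 -0.02596581  0.1375    ]] knob [[ 0.45286696 -0.08484796  0.1075    ]
 [ 0.60175614 -0.10306911  0.1075    ]]
top [ 0.71701868 -0.16100524  0.054     ]
top [0.72747118 0.01433689 0.044     ]
top [ 0.50874595 -0.21326359  0.02      ]
top [ 0.41015995 -0.18910907  0.01      ]
top [ 0.61015843 -0.23627223  0.02      ]
top [0.75850666 0.1550845  0.174     ]
top [0.40430644 0.19072792 0.174     ]
```

```bash
cat >> h.py <<'E'
from scipy.spatial.transform import Rotation as Ro
P0=np.array([0.5415,0.0212]);YAW=83.0
C=Ro.from_euler('z',YAW,degrees=True)
def cw(x,y,z): return C.apply([x/1e3,y/1e3,z/1e3])+[P0[0],P0[1],0]
def Rt(tilt,sgn):
    """tool x: points down, tilted by tilt deg towards chest +x ; z = sgn*chest y"""
    t=np.radians(tilt); x=C.apply([np.sin(t),0,-np.cos(t)]); z=sgn*C.apply([0,1,0]); y=np.cross(z,x)
    return Ro.from_matrix(np.stack([x,y,z],1))
def cur():
    o=sensors.get_obs(); return o, o['ee_pos'], Ro.from_euler('xyz',o['tcp_rot'],degrees=True)
def delta(p,R,pt,Rtg):
    print("rotvec tool",np.round(np.degrees((R.inv()*Rtg).as_rotvec()),1),"shift in cur tool mm",np.round(R.inv().apply(pt-p)*1e3,1),"in target tool",np.round(Rtg.inv().apply(pt-p)*1e3,1))
E
python3 - <<'E'
from h import *
o,p,R=cur(); print(np.round(R.as_matrix(),3))
for s in (1,-1): delta(p,R,cw(-22,0,200),Rt(0,s))
E
```

```text
[[-0.    -0.92   0.393]
 [-0.001  0.393  0.92 ]
 [-1.    -0.    -0.001]]
rotvec tool [-1.061e+02 -0.000e+00 -1.000e-01] shift in cur tool mm [  31.1 -495.7 -338.7] in target tool [  30.7  463.1 -382.1]
rotvec tool [73.9 -0.1  0. ] shift in cur tool mm [  31.1 -495.7 -338.7] in target tool [  30.7 -463.1  382.1]
```

Request:
{"op": "carry_out", "data": {
  "increments": [
    [0, 0, 0, -40, 0, 0, 0],
    [0, 0, 0, 0, -45, -31, 0],
    [0, 0, 0, 0, -45, -31, 0],
    [0, 0, 0, 0, -45, -31, 0],
    [0, 0, 0, 0, -45, -31, 0],
    [0, 0, 0, 0, -45, -31, 0],
    [0, 0, 0, 0, -45, -31, 0],
    [0, 0, 0, 0, -45, -31, 0],
    [0, 0, 0, 0, -45, -31, 0],
    [0, 0, 0, 0, -45, -31, 0],
    [0, 0, 0, 0, -45, -31, 0],
    [0, 0, 0, 0, -45, -29, 0]
  ]
}}

```text
time: 1.6
ee_pos: [0.5387, -0.0022, 0.2711]
tcp_rot: [96.2, 90.0, 163.0]
wrist_force: [0.1, 0.9, 0.7]
opening: 0.0
```

Request:
{"op": "carry_out", "data": {
  "increments": [
    [10.5, 0, 0, 0, 0, 0, 0],
    [10.5, 0, 0, 0, 0, 0, 0],
    [10.5, 0, 0, 0, 0, 0, 0],
    [10.5, 0, 0, 0, 0, 0, 0],
    [10.5, 0, 0, 0, 0, 0, 0],
    [10.5, 0, 0, 0, 0, 0, 0],
    [10.5, 0, 0, 0, 0, 0, 0],
    [0.4, 0, 0, 0, 0, 0, 0],
    [0, 0, 0, 0, 0, 0, 0]
  ]
}}

```text
time: 2.72
ee_pos: [0.5381, -0.0005, 0.2711]
tcp_rot: [-171.2, 90.0, -178.0]
wrist_force: [0.9, -0.4, -0.3]
opening: 0.0002
```

```bash
python3 - <<'E'
from h import *
o,p,R=cur(); print(o['time'],o['q'],o['opening'],o['ee_pos'],o['wrist_force'])
delta(p,R,cw(-22,0,132),Rt(0,-1))
print(C.inv().apply(p-[*P0,0]))
for n in ["scene","top"]:
    im=vision.camera(n)[:,:,::-1]; cv2.imwrite(f"pics/{n}1.png",cv2.resize(im[100:260,220:420],None,fx=4,fy=4)[:600])
E
```

```text
2.725 [-4.83924724e-02  4.44665208e+00  1.39810766e+01  9.95567286e+01
 -7.93044847e-04  9.67662871e+01] 0.0001518911042965648 [ 5.38057213e-01 -4.58392278e-04  2.71070950e-01] [ 0.87913064 -0.41476165 -0.34049377]
rotvec tool [ 0.2 -0.   0. ] shift in cur tool mm [ 1.391e+02 -1.000e-01  8.000e-01] in target tool [ 1.391e+02 -1.000e-01  8.000e-01]
[-0.02191652  0.00077763  0.27107095]
```

Request:
{"op": "carry_out", "data": {
  "increments": [
    [0, 0, 0, 40, 0, 0, 0],
    [0, 0, 0, 40, 0, 0, 0],
    [0, 0, 0, 30, 0, 0, 0],
    [0, 0, 0, 15, 0, 0, 0],
    [0, 0, 0, 8, 0, 0, 0],
    [0, 0, 0, 5, 0, 0, 0],
    [0, 0, 0, 0, 0, 0, 0],
    [0, 0, 0, 0, 0, 0, 0]
  ]
}}

```text
time: 3.82
ee_pos: [0.5384, -0.0005, 0.134]
tcp_rot: [7.7, 89.9, 0.7]
wrist_force: [-0.3, -0.1, 0.2]
opening: -0.0004
```

```bash
python3 - <<'E'
from h import *
for n in ["scene","top"]:
    im=vision.camera(n)[:,:,::-1]; cv2.imwrite(f"pics/{n}2.png",cv2.resize(im[110:260,220:420],None,fx=4,fy=4))
E
```

```text
(no output)
```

View pics/scene2.png

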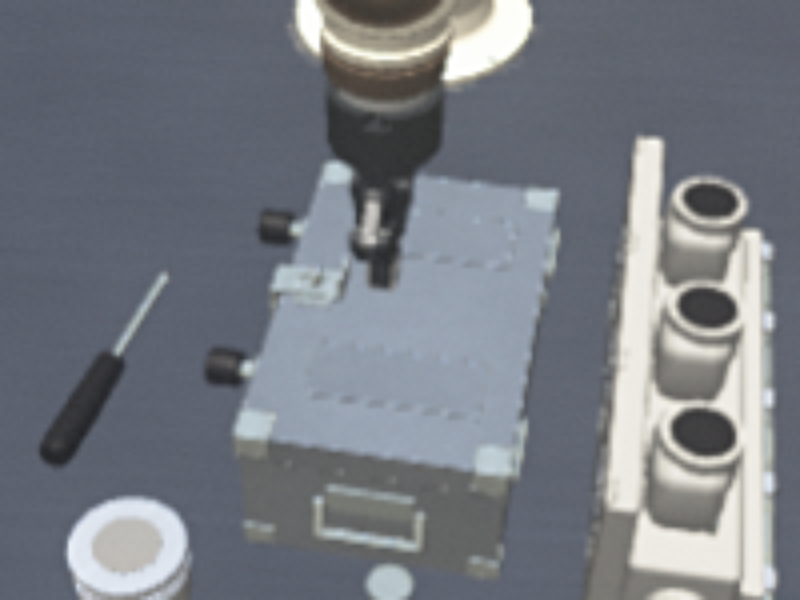

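Request:
{"op": "carry_out", "data": {
  "increments": [
    [0, 0, 0, 0, -8, 0, 0],
    [0, 0, 0, 0, -5, 0, 0],
    [0, 0, 0, -2, -5, 0, 0],
    [0, 0, 0, -4, -6, 0, 0],
    [0, 0, 0, -4, -7, 0, 0],
    [0, 0, 0, -3, -7, 0, 0],
    [0, 0, 0, -2, -7, 0, 0],
    [0, 0, 0, -1, -7, 0, 0]
  ]
}}

```text
time: 4.92
ee_pos: [0.5317, -0.0526, 0.1494]
tcp_rot: [-18.9, 90.0, -25.9]
wrist_force: [-1.0, 0.1, -0.2]
opening: -0.0003
```

```bash
python3 - <<'E'
from h import *
for n in ["scene"]:
    im=vision.camera(n)[:,:,::-1]; cv2.imwrite(f"pics/{n}3.png",cv2.resize(im[110:260,220:420],None,fx=4,fy=4))
E
```

```text
(no output)
```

View pics/scene3.png

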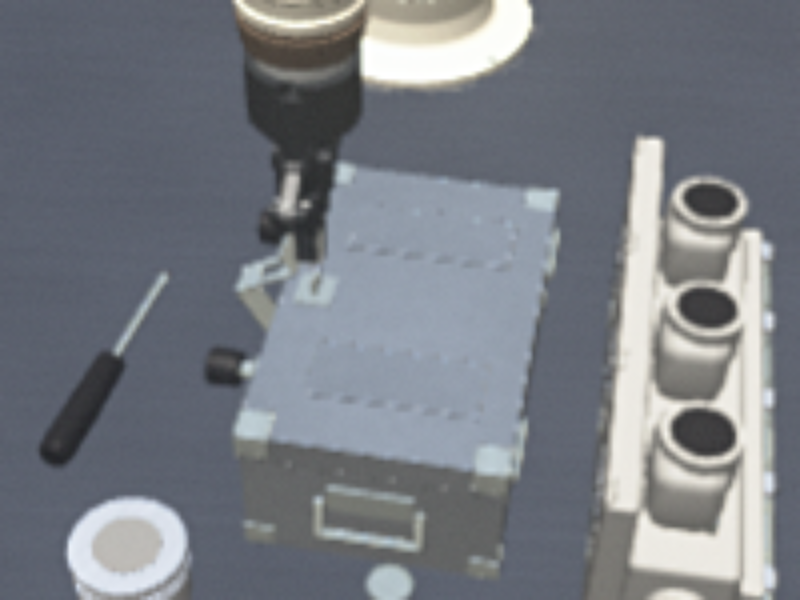

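Request:
{"op": "carry_out", "data": {
  "increments": [
    [0, 0, 0, 0, -8, 0, 0],
    [0, 0, 0, 0, -8, 0, 0],
    [0, 0, 0, 0, -10, 0, 0],
    [0, 0, 0, 0, -10, 0, 0],
    [0, 0, 0, 0, -10, 0, 0],
    [0, 0, 0, 0, 0, 0, 0],
    [0, 0, 0, 0, 0, 0, 0],
    [0, 0, 0, 0, 0, 0, 0],
    [0, 0, 0, 0, 0, 0, 0]
  ]
}}

```text
time: 6.1
ee_pos: [0.5261, -0.0975, 0.1493]
tcp_rot: [39.2, 90.0, 32.2]
wrist_force: [0.1, -0.4, 0.3]
opening: -0.0001
```

```bash
python3 - <<'E'
from h import *
for n in ["scene"]:
    im=vision.camera(n)[:,:,::-1]; cv2.imwrite(f"pics/{n}4.png",cv2.resize(im[110:260,220:420],None,fx=4,fy=4))
E
```

```text
(no output)
```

View pics/scene4.png

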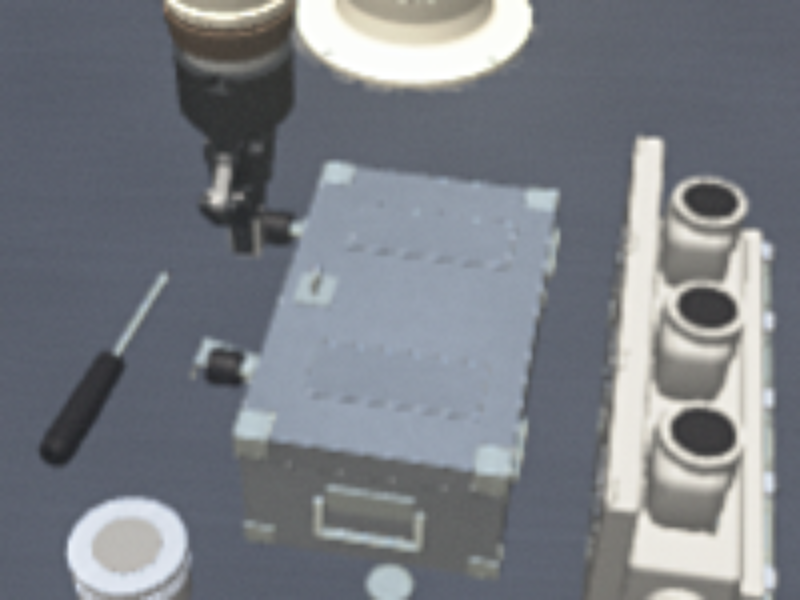

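Request:
{"op": "carry_out", "data": {
  "increments": [
    [0, 0, 0, -50, 0, 0, 70],
    [0, 0, 8, -30, 0, 0, 70],
    [0, 0, 9, 0, 0, 0, 70],
    [0, 0, 8, 0, 0, 0, 70],
    [0, 0, 0, 0, 0, 0, 70],
    [0, 0, 0, 0, 0, 0, 70]
  ]
}}

```text
time: 6.9
ee_pos: [0.5261, -0.0977, 0.2293]
tcp_rot: [90.0, 65.1, 83.0]
wrist_force: [0.5, -0.0, 0.5]
opening: 0.0595
```

```bash
python3 - <<'E'
from h import *
o,p,R=cur(); print(o['q'],o['opening'])
Rg=Rt(25,-1); x=Rg.apply([1,0,0])
pg=cw(-120,75,107.5)+.013*x
print(pg); delta(p,R,pg-.06*x,Rg); delta(p,R,pg,Rg)
for n in ["scene"]:
    im=vision.camera(n)[:,:,::-1]; cv2.imwrite(f"pics/{n}5.png",cv2.resize(im[110:260,220:420],None,fx=4,fy=4))
E
```

```text
[-22.96111153   7.73663786   9.79772376  99.3207273   23.8531669
  72.54417217] 0.05950029759616417
[ 0.45310427 -0.08331225  0.095718  ]
rotvec tool [-0.   0.   0.1] shift in cur tool mm [ 63.5 -51.5 -74.2] in target tool [ 63.4 -51.5 -74.2]
rotvec tool [-0.   0.   0.1] shift in cur tool mm [123.5 -51.3 -74.2] in target tool [123.4 -51.5 -74.2]
```

View pics/scene5.png

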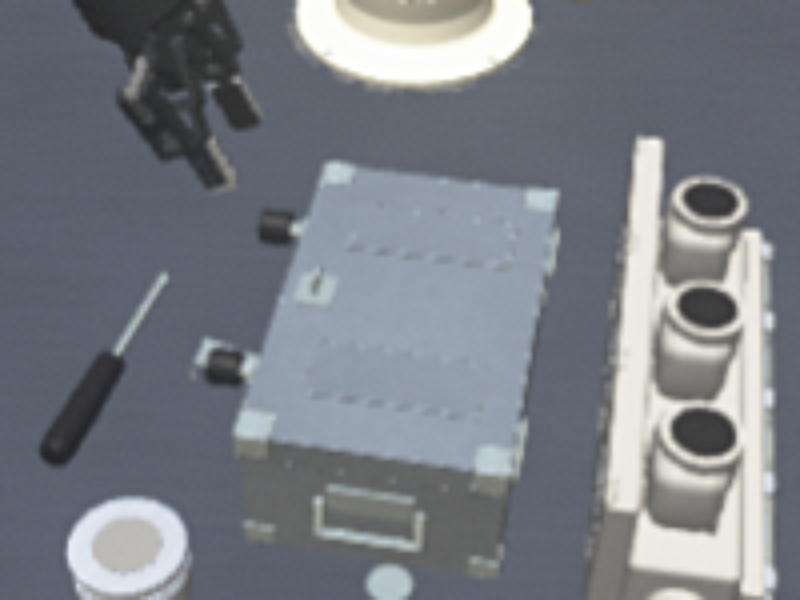

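Request:
{"op": "carry_out", "data": {
  "increments": [
    [0, 0, 0, 0, -26, -37, 70],
    [0, 0, 0, 0, -25.5, -37, 70],
    [0, 0, 0, 40, 0, 0, 70],
    [0, 0, 0, 24, 0, 0, 70],
    [0, 0, 0, 0, 0, 0, 70]
  ]
}}

```text
time: 7.58
ee_pos: [0.4497, -0.1068, 0.149]
tcp_rot: [90.2, 65.0, 83.2]
wrist_force: [-0.5, -0.4, 0.7]
opening: 0.0597
```

```bash
python3 - <<'E'
from h import *
o,p,R=cur(); print(o['ee_pos'],o['wrist_force'])
Rg=Rt(25,-1); x=Rg.apply([1,0,0])
pg=cw(-120,75,107.5)+.013*x
delta(p,R,pg,Rg)
a=[cv2.resize(vision.camera(n)[:,:,::-1][s],None,fx=4,fy=4) for n,s in (("scene",np.s_[130:230,240:340]),("top",np.s_[170:270,300:400]))]
cv2.imwrite("pics/6.png",np.hstack(a))
E
```

```text
[ 0.44965301 -0.10681781  0.14898338] [-0.45671718 -0.38089896  0.72077532]
rotvec tool [ 0.1 -0.1  0. ] shift in cur tool mm [58.3 -0.9  0.7] in target tool [58.3 -1.   0.6]
```

View pics/6.png

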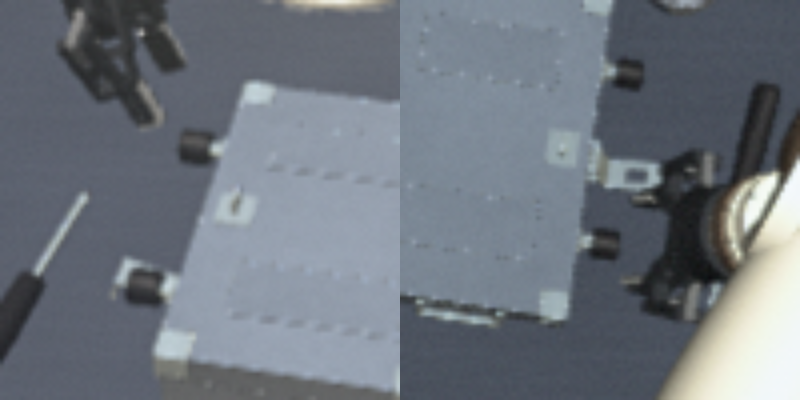

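Request:
{"op": "carry_out", "data": {
  "increments": [
    [0, 0, 0, 25, 0, 0, 70],
    [0, 0, 0, 20, 0, 0, 70],
    [0, 0, 0, 13, -1, 1, 70],
    [0, 0, 0, 0, 0, 0, 70]
  ]
}}

```text
time: 8.18
ee_pos: [0.4542, -0.0848, 0.0966]
tcp_rot: [90.0, 65.0, 83.0]
wrist_force: [-0.4, 0.3, 0.5]
opening: 0.0597
```

```bash
python3 - <<'E'
from h import *
a=[cv2.resize(vision.camera(n)[:,:,::-1][s],None,fx=4,fy=4) for n,s in (("scene",np.s_[130:230,240:340]),("top",np.s_[170:270,300:400]))]
cv2.imwrite("pics/7.png",np.hstack(a))
E
```

```text
(no output)
```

View pics/7.png

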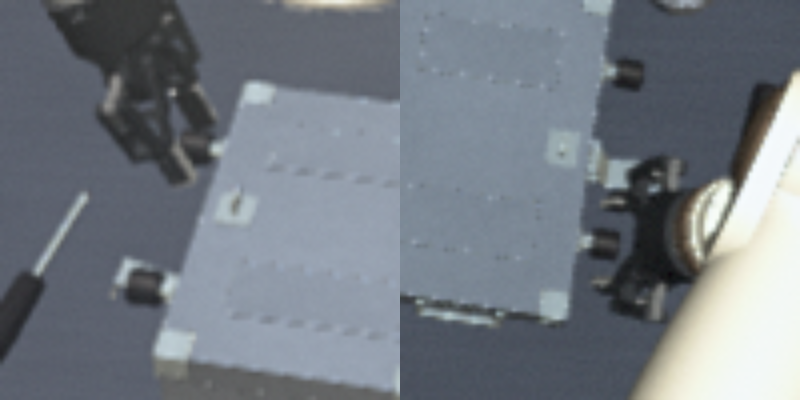

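Fingers straddle knob_a (knob at about scene crop (200,150), top crop (603,243)). Closing.

Request:
{"op": "carry_out", "data": {
  "increments": [
    [0, 0, 0, 0, 0, 0, 40],
    [0, 0, 0, 0, 0, 0, 20],
    [0, 0, 0, 0, 0, 0, 10],
    [0, 0, 0, 0, 0, 0, 10],
    [0, 0, 0, 0, 0, 0, 10]
  ],
  "squeeze": 60
}}

```text
time: 8.9
ee_pos: [0.4536, -0.0852, 0.0973]
tcp_rot: [90.1, 65.0, 83.0]
wrist_force: [-7.0, -2.3, 7.6]
opening: 0.0241
```

```bash
python3 - <<'E'
from h import *
o,p,R=cur(); print(o['opening'],o['wrist_force'],C.inv().apply(p-[*P0,0]))
a=[cv2.resize(vision.camera(n)[:,:,::-1][s],None,fx=4,fy=4) for n,s in (("scene",np.s_[130:230,240:340]),("top",np.s_[170:270,300:400]))]
cv2.imwrite("pics/8.png",np.hstack(a))
# plan: rigid rotation about hinge, tool frame rows
hinge=cw(90,0,95); ax=C.apply([0,1,0])   # lift: -x -> +z : rotation about +y
for th in (0,6):
    Q=Ro.from_rotvec(np.radians(th)*ax); p2=hinge+Q.apply(p-hinge); R2=Q*R
    delta(p,R,p2,R2)
E
```

```text
0.024139132422991722 [-6.99066871 -2.34478376  7.61574673] [-0.11630491  0.07431368  0.09730581]
rotvec tool [0. 0. 0.] shift in cur tool mm [-0. -0.  0.] in target tool [-0. -0.  0.]
rotvec tool [ 0. -0. -6.] shift in cur tool mm [-19.   10.3  -0. ] in target tool [-19.9   8.3  -0. ]
```

View pics/8.png

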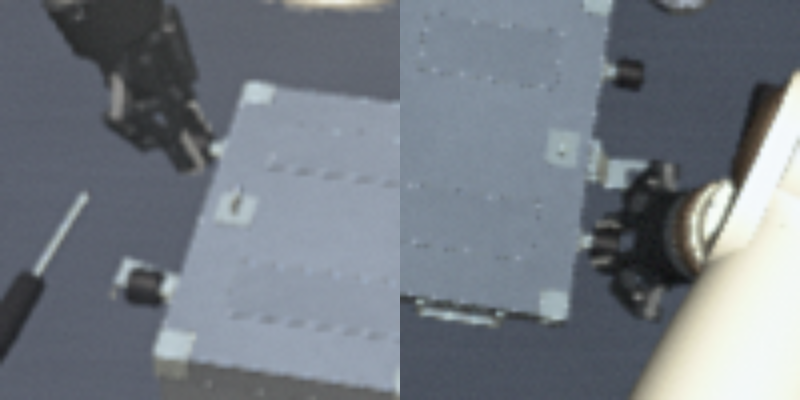

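Request:
{"op": "carry_out", "data": {
  "increments": [
    [0, 0, 0, 0, 0, 0, 50],
    [0, 0, 0, 0, 0, 0, 50],
    [0, 0, 0, 3.5, 0, -0.5, 50],
    [0, 0, 0, 3.5, 0, -0.5, 50],
    [0, 0, 0, 0, 0, 0, 30],
    [0, 0, 0, 0, 0, 0, 10],
    [0, 0, 0, 0, 0, 0, 10],
    [0, 0, 0, 0, 0, 0, 10],
    [0, 0, 0, 0, 0, 0, 10]
  ]
}}

```text
time: 10.12
ee_pos: [0.4539, -0.0818, 0.0902]
tcp_rot: [89.9, 65.0, 82.9]
wrist_force: [4.7, 1.3, -2.6]
opening: 0.0243
```

```bash
python3 - <<'E'
from h import *
o,p,R=cur(); print(o['opening'],o['wrist_force'],C.inv().apply(p-[*P0,0]))
hinge=cw(90,0,95); ax=C.apply([0,1,0])
for th in (4,6,):
    Q=Ro.from_rotvec(np.radians(th)*ax); p2=hinge+Q.apply(p-hinge); R2=Q*R
    delta(p,R,p2,R2)
E
```

```text
0.02428689606273881 [ 4.72944647  1.29295658 -2.63986699] [-0.11288054  0.07437234  0.09016275]
rotvec tool [-0. -0. -4.] shift in cur tool mm [-12.8   6.1   0. ] in target tool [-13.2   5.2   0. ]
rotvec tool [-0. -0. -6.] shift in cur tool mm [-19.    9.5   0. ] in target tool [-19.9   7.5   0. ]
```

Request:
{"op": "carry_out", "data": {
  "increments": [
    [0, 0, -3, -9.7, 4.7, 0, 10],
    [0, 0, -3, -9.7, 4.7, 0, 10],
    [0, 0, 0, 0, 0, 0, 10],
    [0, 0, 0, 0, 0, 0, 10]
  ],
  "squeeze": 80
}}

```text
time: 10.62
ee_pos: [0.454, -0.0812, 0.1113]
tcp_rot: [89.8, 71.0, 82.8]
wrist_force: [5.5, -1.1, -2.9]
opening: 0.0238
```

```bash
cat > lid.py <<'E'
from h import *
o,p,R=cur(); pc=C.inv().apply(p-[*P0,0]); print(o['time'],o['q'],o['opening'],o['wrist_force'],pc)
# grasp point in the chest frame and predicted radius about hinge
x=C.inv().apply(R.apply([1,0,0])); g=pc-.019*x; r=g-[.09,0,.095]
print("tilt",np.degrees(np.arctan2(x[0],-x[2])),"grasp r",np.hypot(r[0],r[2]),"ang",np.degrees(np.arctan2(r[2],-r[0])))
E
python3 lid.py; python3 - <<'E'
from h import *
a=[cv2.resize(vision.camera(n)[:,:,::-1][s],None,fx=4,fy=4) for n,s in (("scene",np.s_[130:230,240:340]),("top",np.s_[170:270,300:400]))]
cv2.imwrite("pics/9.png",np.hstack(a))
E
```

```text
10.625 [-21.40193302  -4.07785095 -14.07277025  84.84689304  18.42780653
  74.83210021] 0.02383366316189908 [ 5.48610548 -1.05821596 -2.88737547] [-0.11227538  0.07437041  0.11133902]
tilt 19.031796445285064 grasp r 0.21127408020927102 ang 9.34334769880647
```

View pics/9.png

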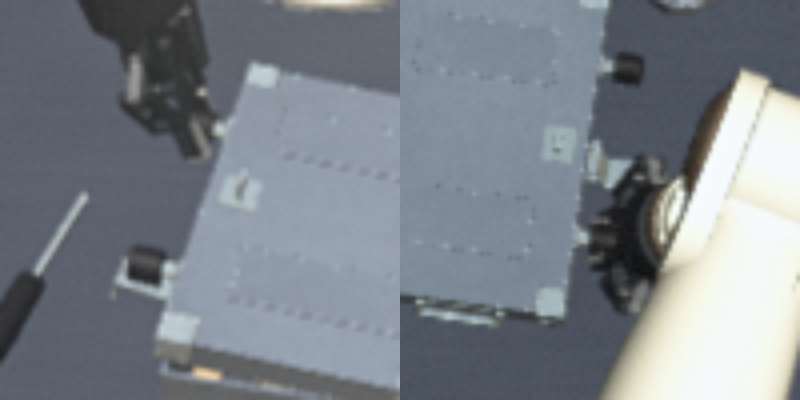

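Request:
{"op": "carry_out", "data": {
  "increments": [
    [0, 0, -3, -9.7, 4.7, 0, 10],
    [0, 0, -3, -9.7, 4.7, 0, 10],
    [0, 0, -3, -9.7, 4.7, 0, 10],
    [0, 0, -3, -9.7, 4.7, 0, 10],
    [0, 0, -3, -9.7, 4.7, 0, 10],
    [0, 0, -3, -9.7, 4.7, 0, 10],
    [0, 0, -3, -9.7, 4.7, 0, 10],
    [0, 0, -3, -9.7, 4.7, 0, 10],
    [0, 0, 0, 0, 0, 0, 10],
    [0, 0, 0, 0, 0, 0, 10]
  ]
}}

```text
time: 11.98
ee_pos: [0.4573, -0.0564, 0.193]
tcp_rot: [-89.7, 85.0, -96.8]
wrist_force: [5.3, -5.2, -0.2]
opening: 0.0242
```

```bash
python3 lid.py; python3 - <<'E'
from h import *
a=[cv2.resize(vision.camera(n)[:,:,::-1][s],None,fx=2.5,fy=2.5) for n,s in (("scene",np.s_[80:260,240:400]),("top",np.s_[110:290,240:400]))]
cv2.imwrite("pics/10.png",np.hstack(a))
E
```

```text
11.975 [-3.92116526 -7.68434077 -6.71334681 91.22286631 -5.02384468 93.13593395] 0.024166483734842568 [ 5.32645141 -5.20482635 -0.20387173] [-0.08724608  0.07414616  0.19301294]
tilt -5.030102823642304 grasp r 0.21095806949225573 ang 33.664376998531246
```

View pics/10.png

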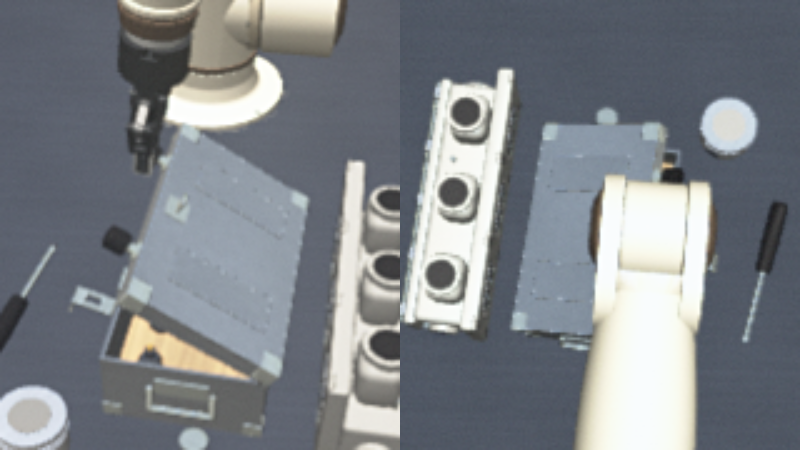

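Request:
{"op": "carry_out", "data": {
  "increments": [
    [0, 0, -3, -9.7, 4.7, 0, 10],
    [0, 0, -3, -9.7, 4.7, 0, 10],
    [0, 0, -3, -9.7, 4.7, 0, 10],
    [0, 0, -3, -9.7, 4.7, 0, 10],
    [0, 0, -3, -9.7, 4.7, 0, 10],
    [0, 0, -3, -9.7, 4.7, 0, 10],
    [0, 0, -3, -9.7, 4.7, 0, 10],
    [0, 0, -3, -9.7, 4.7, 0, 10],
    [0, 0, 0, 0, 0, 0, 10]
  ]
}}

```text
time: 13.2
ee_pos: [0.4647, 0.0004, 0.2572]
tcp_rot: [-90.0, 60.9, -97.0]
wrist_force: [8.3, -5.0, 1.4]
opening: 0.0237
```

```bash
python3 lid.py
```

```text
13.2 [ 15.9975305    2.19122134   5.65328742 105.74511296 -26.61889691
 115.89463629] 0.023658439482026186 [ 8.33434487 -4.98956965  1.36601433] [-0.03000704  0.07367181  0.2572    ]
tilt -29.12717968477416 grasp r 0.21032351236030963 ang 58.223202761509995
```

Request:
{"op": "carry_out", "data": {
  "increments": [
    [0, 0, -3, -9.7, 4.7, 0, 10],
    [0, 0, -2.5, -8, 3.9, 0, 10],
    [0, 0, 0, 0, 0, 0, 10],
    [0, 0, 0, 0, 0, 0, 10],
    [0, 0, 0, 0, 0, 0, 10],
    [0, 0, 0, 0, 0, 0, 10]
  ]
}}

```text
time: 13.95
ee_pos: [0.4668, 0.0161, 0.2677]
tcp_rot: [-90.0, 55.5, -97.0]
wrist_force: [11.4, -2.6, -1.5]
opening: 0.0242
```

```bash
python3 lid.py; python3 - <<'E'
from h import *
a=[cv2.resize(vision.camera(n)[:,:,::-1][s],None,fx=2.5,fy=2.5) for n,s in (("scene",np.s_[60:260,240:400]),("top",np.s_[90:290,240:400]))]
cv2.imwrite("pics/11.png",np.hstack(a))
# predicted pixels of knob b and lid front top corners vs lid angle
for d in (52,56,60,64):
    t=np.radians(d); o=[]
    for x,y,z in [(-206,-75,12.5),(-182,-140,25)]:
        o.append(cw(90+x*np.cos(t)+z*np.sin(t),y,95-x*np.sin(t)+z*np.cos(t)))
    s=(proj("scene",o)-[240,60])*2.5; q=(proj("top",o)-[240,90])*2.5+[400,0]
    print(d,s.round().tolist(),q.round().tolist())
E
```

```text
13.95 [ 19.93111598   6.04845536   8.96965393 110.24783451 -30.33490226
 121.7352595 ] 0.024221239834660686 [11.39928344 -2.57414705 -1.50884555] [-0.01412384  0.07355338  0.26768363]
tilt -34.520517691938004 grasp r 0.21020633899602847 ang 63.633049095642924
52 [[169.0, 255.0], [182.0, 311.0]] [[629.0, 211.0], [617.0, 161.0]]
56 [[182.0, 250.0], [194.0, 308.0]] [[620.0, 208.0], [609.0, 159.0]]
60 [[195.0, 246.0], [206.0, 306.0]] [[610.0, 205.0], [600.0, 156.0]]
64 [[208.0, 243.0], [219.0, 304.0]] [[600.0, 203.0], [590.0, 154.0]]
```

View pics/11.png

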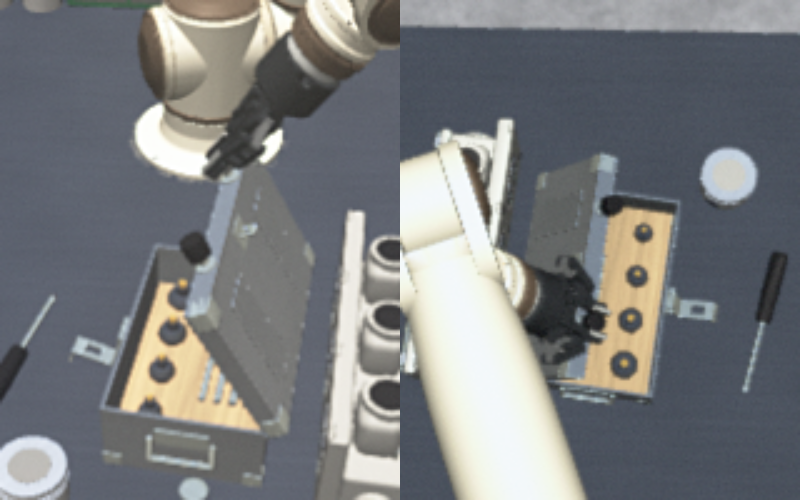

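```bash
python3 - <<'E'
from workcell import job_done, sensors
o=sensors.get_obs(); print(o['qd'],o['opening'])
print(job_done())
E
```

```text
[-0.05405927 -0.02007305 -0.04262417  0.09577445 -0.10204992  0.02267971] 0.02378065351185544
the job is handed in; nothing more can be done
None
```

The chest is open and handed in at about 14 s, with the gripper still holding the lid at 60 degrees. No verdict was reported.

- **Hasp:** I pushed the hasp off its staple with the closed fingers behind its tab. It swung over and hangs in front of the chest, and the lid was still shut at that point.
- **Lid:** I gripped knob_a at the robot's end and carried the lid round its hinge line. My first grip sat about 7 mm too shallow along the fingers, so I re-gripped deeper before lifting.

**Last checks:**
- In both camera views knob_b lies where 60 degrees predicts: scene crop (195, 247) against a predicted (195, 246), and top crop (610, 206) against (610, 205).
- The arm's own pose agrees, giving 59.5 to 60.3 degrees of lid rotation.
- The joints were at rest and the grip was closed on the knob at 24 mm (26 mm diameter). The wrist force was about 12 N, mostly along the jaw direction.
- In the pictures the hasp hangs down, the lid is clear of the cylinder head, and nothing visible on the bench looks moved. I judged the bystanders by eye only, and the arm hides part of the head in the last top view.

No check failed. The one small disagreement was the fit of the chest position: a few corner points were off by up to about 4 pixels, but the knobs fitted within 1 pixel.

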